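# Shut and latch the weight sorting box

### The arm

A 6-joint arm with a two-finger parallel gripper is mounted at the origin on the work surface. World frame = base frame: x ahead of the robot, y to its left, z up, the work surface at z = 0. Lengths are in m, angles in degrees, forces in N, time in s.
With the tool pointing down it reaches from about 0.425 to 0.95 m from the base axis. Payload 3.5 kg.
Tool frame: the origin (TCP) lies on the centre line of the jaws, within the pads' length; the fingertips stand env.tip_reach ahead of it and the grasp point (between the pads) lies 5 mm behind it (env.tip_reach is the distance from the TCP to the fingertips, in m); z points along the fingers, y is the line along which they close (so a half turn about z gives the same grasp; the last joint's range is limited). The gripper opens to 85 mm and grips with 20 to 120 N. Pads are 22 mm wide; open, the fingers measure 114 mm over their backs; the gripper's body (76 mm by 85 mm) begins 54 mm behind the grasp point. The pads swing forward as they close: fully open they stand 13 mm farther back than shut.
Start: joints at [-84.454, 16.404, 90.338, -0, 73.258, -8.594], TCP at [0.165, -0.655, 0.245] pointing down, gripper open.
Joint ranges: [-158.93, 158.93], [-51.34, 127.21], [12.03, 142.37], [-87.48, 267.48], [13.55, 161.25], [-162.69, 162.69]. Speed limits (degrees/s): [159.86, 159.86, 180, 180, 180, 180].

### API

Orientations are given as a 3x3 rotation matrix whose columns are the frame's x, y, z axes.
In Python, from cell import env gives the robot as it stands.
- The arm moves only by the shell command python3 -m handwheel 'ROWS' [FORCE]. ROWS is a JSON object of lists of equal length, an entry for each row: "delta_rot": the turn, a rotation vector about the tool's x, y, z in degrees, a list of three; "offset": the shift along the tool's x, y, z in m, a list of three; "hand": the finger opening in m, from 0 to 0.0854. A call has 1 to 10 rows; each row is the pose to reach, as a shift and turn from the pose commanded when the call began, along the tool's axes at that moment; what a row does not reach only later rows make up. A row lasts 1/10 s, in which the tool goes at most 50 mm and 8.59 degrees, less where a joint would pass 70% of its speed; a pose out of reach is approached as far as the arm can. A call with a gripper value outside its range is refused whole. The fingers move at their own pace and stop on an object; FORCE is the grip in N (left out, the last holds). Time passes only in rows, so rows that repeat a pose let the fingers close. It gives the time, the measured TCP pose, the force, the opening and the grip force at its end, in the units of the state.
- env.get_state(): the state, without advancing time (a new reading comes with each control period).
- env.read_camera(name): name is "side" or "top" or "wrist"; returns the picture (400x640x3 uint8, red, green, blue); there is no depth.
- env.camera_params(name): a dict with "fx", "fy", "cx", "cy" (pixels), "k1" (the pictures are not rectified: a ray, as slopes to the right and down, at radius r is drawn at 1 + k1 r^2 times it, then the intrinsics apply), "R" (3x3) and "t" (3): a world point X has camera coordinates R X + t. Camera axes: x right, y down, z forward; pixel columns grow to the right and rows downward; lengths in m; the calibration is good to about 2 mm. A picture is of the moment at which its call begins: read the wrist's pose just before it. camera_params takes no time and is no camera call; for the wrist camera it gives the pose at the moment of the call.
- env.close_job(): hands the job in; it is judged then, once.
The state is a dict: "clock": time; "joint_positions": joint angles; "joint_vel": joint speeds; "effort": joint torques, N m; "eef_pos": TCP position; "tool_rot": TCP orientation; "wrist_force": force on the tool from outside, world axes, zero at the start; "ft_torque": the same for the moment, N m; "finger_gap": finger opening in m; "grasp_force": force on a finger pad.
Only numpy, scipy, OpenCV 4.12 (cv2) and the standard library are available. Lean on these libraries where they do the work, as an engineer would, in place of code of your own. Each camera call takes 0.05 s, during which the arm holds its last target. There are 200 camera calls.

### The job

Make the grey weight sorting box safe for the road: push its red slide knob fully home, then swing the yellow latch bar across in front of the knob, lifting it over the front lip of its keeper, and let it drop right down into the keeper's notch. Leave the bar lying there by itself, and do not disturb the tools or the loose wheel weights on the counter.

Things in the scene. Friction and masses are not known exactly. Their poses are not given: they have to be found in the camera images.
- sorting_box: Grey plastic weight sorting box fixed on the counter, 240 x 160 mm and 105 mm high. Origin at counter height in the middle of the bottom edge of its front face; z up, x along the front face, y into the box, so -y points out of the front. Far left stands a fixed lamp, its shade 380 mm up. The 5 mm apron in front (x -130 to 130 mm, y -135 to 0) carries pivot post, slide and keeper.
- slide_knob (a joint): How far the slide is pulled out along the box's -y (m): 0 fully home against its stop, up to 0.070. Light friction (about 1.2 N) holds it; a spring ball catch must be passed at about 8 mm (2 to 5 N more), after which it snaps home.
- knob_top (a point): Centre of the top of the red round slide knob: 36 mm across, 24 mm tall, its top 86 mm above the counter, on a 14 mm stem above a flat 70 mm wide steel slide whose top is 36 mm above the counter. Fully home it stands at x 0, y -45 mm in the box frame, and it moves straight along the box's y.
- bar_swing (a joint): Swing of the latch bar about the upright axis of its pivot post (rad): 0 when it lies along the box's x axis across the front, in line with the notch; positive swings its free end away from the box (towards -y), up to 1.6. Bar direction in the box frame is (cos, -sin) of this value. Light friction.
- bar_lift (a joint): Lift of the latch bar about its level pivot pin (rad): 0 level, positive free end up, to 0.6; let go outside the notch it droops to its stop at -0.07. The bar weighs about 0.3 kg and falls freely.
- bar_pivot (a point): Top of the 28 mm pivot post, where the bar's level pin crosses the upright pivot axis: x -85, y -85 mm in the box frame, 70 mm above the counter.
- bar_grip (a point): Middle of the black grip tab standing on the bar's free end: tab 22 mm along the bar, 14 mm thick across it, upright, top 16 mm above this point. It lies 180 mm along the bar from bar_pivot and 26 mm above the bar's centre line. The yellow bar is 12 mm thick, 20 mm tall and ends 192 mm from the pivot; its axes: x along the bar to the free end, z up.
- keeper_notch (a point): Middle of the notch floor of the blue keeper, x 60, y -85 mm in the box frame (145 mm from the pivot), 60 mm above the counter; the level bar rests on it. The notch is 20 mm wide across the bar, the keeper 12 mm long along it. The front lip (5 mm thick, the -y side) rises 15 mm above the floor, the back plate (5 mm, the +y side) 40 mm, and stops the bar.
- inflator: Brass dual-head inflator lying on the counter, 225 mm long, with two chucks in a V at one end, 20 mm high; origin at mid-length on the counter. Bystander.
- puller: Chrome valve stem puller with a black grip, 220 mm long, 22 mm high; origin near mid-length on the counter. Bystander.
- weight_a: Zinc truck wheel weight, 104 x 25 mm, 27 mm high with its clip; origin on the counter under its middle. Bystander.
- weight_b: Second zinc wheel weight, the same. Bystander.

How it is judged:
By the outcome, as a careful person would: the job done as asked, in the order asked, and still so for the second after the job is handed in, with the robot touching nothing.
It also fails if it takes over 53 s, if anything falls off the work surface, if the arm or the gripper's body presses on something with over 40 N, if the wrist force passes 120 N, or if a joint passes its speed limit or range.

## Working session

There is one attempt and no reset: what is moved stays moved. The work goes in short steps, Python scripts to look and compute and a shell command to move; the robot and the scene stay as the last step left them, time stands still between calls to the robot, and variables do not carry over. Pictures are saved under pics/ and viewed, at most 10 in all, crops included, and the job is handed in when it is done.

```bash
mkdir -p pics; ls; python3 - <<'E'
from cell import env
import cv2,numpy as np
np.set_printoptions(precision=4,suppress=True)
s=env.get_state();print(s['clock'],s['eef_pos'],s['tool_rot'],env.tip_reach,s['finger_gap'])
for n in ['top','side','wrist']:
    p=env.camera_params(n);print(n,{k:np.round(np.array(v),4).tolist() for k,v in p.items()})
    cv2.imwrite(f'pics/{n}0.png',env.read_camera(n)[:,:,::-1])
a=cv2.imread('pics/top0.png');b=cv2.imread('pics/side0.png')
E
```

```text
pics
0.0 [ 0.1649 -0.6539  0.2439] [[ 0.9697  0.2443 -0.0002]
 [ 0.2443 -0.9697  0.0023]
 [ 0.0004 -0.0023 -1.    ]] 0.014 0.0854358939245325
top {'fx': 408.9767, 'fy': 408.9767, 'cx': 324.3158, 'cy': 198.5488, 'k1': -0.0609, 'R': [[-0.0294, -0.9995, -0.0136], [-0.996, 0.0305, -0.0843], [0.0846, 0.0111, -0.9964]], 't': [-0.1181, 0.5433, 1.1348]}
side {'fx': 501.6402, 'fy': 501.6402, 'cx': 319.8612, 'cy': 196.9995, 'k1': -0.1496, 'R': [[-0.9924, -0.1226, 0.0079], [-0.0848, 0.6374, -0.7658], [0.0889, -0.7607, -0.643]], 't': [0.5297, 0.2009, 1.0994]}
wrist {'fx': 292.9127, 'fy': 292.9127, 'cx': 321.9979, 'cy': 199.9088, 'k1': -0.0479, 'R': [[0.2445, -0.9696, -0.0029], [-0.9185, -0.2326, 0.3197], [-0.3107, -0.0755, -0.9475]], 't': [-0.6739, -0.0421, 0.3818]}
```

View pics/top0.png

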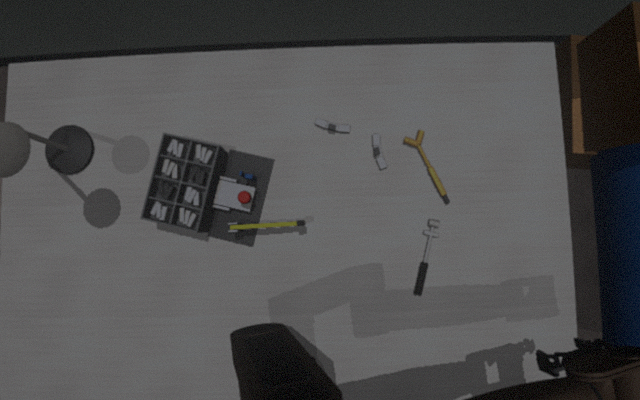

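View pics/side0.png

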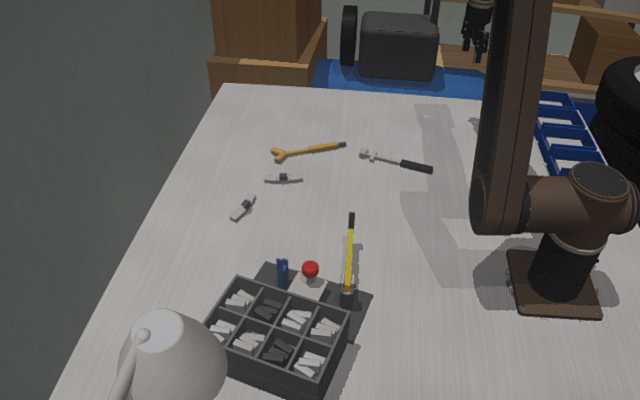

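The top view shows the box at left with its front facing right. The red knob is at (244,197), the blue keeper at (248,176), the yellow bar runs from (230,228) to (305,223), and its black tab is at the right end. The side view confirms this layout, with the knob at (310,269), the keeper at (283,270) and the tab at (351,217).

```bash
cat > h.py <<'E'
import numpy as np,cv2
from cell import env
np.set_printoptions(precision=4,suppress=True)
def ray(p,uv):
    K=np.array([[p['fx'],0,p['cx']],[0,p['fy'],p['cy']],[0,0,1.]])
    u=cv2.undistortPoints(np.array([[uv]],float),K,np.array([p['k1'],0,0,0,0.]))[0,0]
    R=np.array(p['R']);return -R.T@np.array(p['t']),R.T@np.array([u[0],u[1],1])
def onz(p,uv,z):
    c,d=ray(p,uv);return c+d*(z-c[2])/d[2]
def two(a,b):
    (c1,d1),(c2,d2)=a,b
    k=np.linalg.lstsq(np.c_[d1,-d2],c2-c1,rcond=None)[0]
    x,y=c1+k[0]*d1,c2+k[1]*d2;return (x+y)/2,np.linalg.norm(x-y)
R_={'red':[(0,120,60),(8,255,255)],'yellow':[(22,120,60),(35,255,255)],'blue':[(105,100,25),(125,255,255)]}
def blobs(bgr,c,roi):
    h=cv2.cvtColor(bgr,cv2.COLOR_BGR2HSV);m=cv2.inRange(h,*R_[c]);z=np.zeros_like(m);x0,y0,x1,y1=roi
    z[y0:y1,x0:x1]=m[y0:y1,x0:x1]
    cs,_=cv2.findContours(z,cv2.RETR_EXTERNAL,cv2.CHAIN_APPROX_NONE)
    return sorted([c for c in cs if len(c)>5],key=cv2.contourArea,reverse=True)
E
python3 - <<'E'
from h import *
P={n:env.camera_params(n) for n in('top','side')}
I={n:cv2.imread(f'pics/{n}0.png') for n in P}
roi={'top':(140,120,330,260),'side':(200,200,390,330)}
for c in R_:
    ce=[]
    for n in P:
        b=blobs(I[n],c,roi[n])[0];m,s,a=cv2.minAreaRect(b);ce.append(m)
        print(c,n,cv2.contourArea(b),np.round(cv2.boxPoints((m,s,a)),1).tolist(),cv2.boundingRect(b))
    print(' tri',*two(ray(P['top'],ce[0]),ray(P['side'],ce[1])))
c=cv2.resize(I['top'][120:250,130:330],None,fx=4,fy=4,interpolation=cv2.INTER_CUBIC)
cv2.imwrite('pics/c1.png',cv2.convertScaleAbs(c,alpha=1.6))
E
```

```text
red top 82.5 [[238.0, 192.0], [249.0, 192.0], [249.0, 202.0], [238.0, 202.0]] (238, 192, 12, 11)
red side 188.5 [[302.0, 261.0], [317.0, 261.0], [317.0, 277.0], [302.0, 277.0]] (302, 261, 16, 17)
 tri [0.5457 0.0837 0.077 ] 0.00018759509956382307
yellow top 181.0 [[229.8000030517578, 224.60000610351562], [296.0, 221.60000610351562], [296.20001220703125, 225.8000030517578], [230.0, 228.8000030517578]] (230, 222, 67, 7)
yellow side 227.5 [[344.3999938964844, 284.79998779296875], [347.3999938964844, 227.8000030517578], [352.8999938964844, 228.0], [350.0, 285.1000061035156]] (345, 228, 8, 58)
 tri [0.4682 0.0328 0.0718] 1.3939861669683384e-06
blue top 29.0 [[242.6999969482422, 177.1999969482422], [243.89999389648438, 172.1999969482422], [252.39999389648438, 174.39999389648438], [251.1999969482422, 179.3000030517578]] (243, 174, 10, 6)
blue side 31.0 [[277.6000061035156, 275.0], [281.6000061035156, 274.6000061035156], [283.20001220703125, 288.0], [279.29998779296875, 288.5]] (278, 275, 6, 14)
 tri [0.6102 0.0821 0.0256] 0.001681734852310056
```

View pics/c1.png

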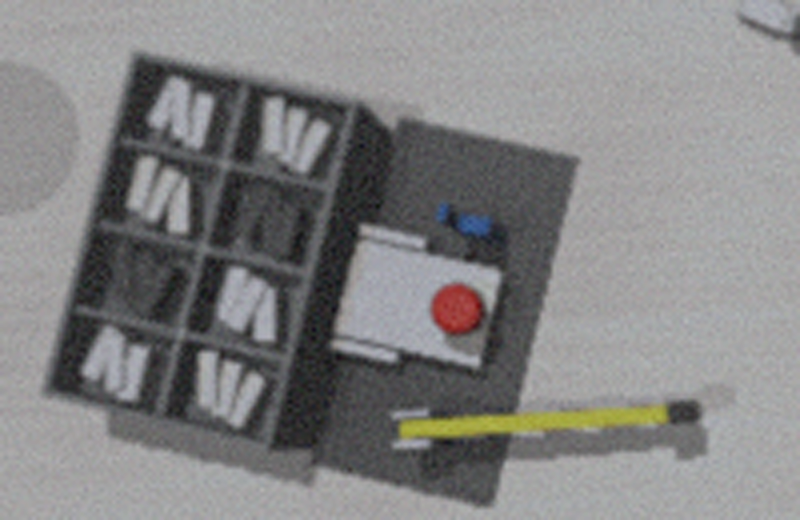

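The crop shows the apron front corners at crop px (578,157) and (495,503). The box rim back corners are at (133,52) and (45,393), the knob at (456,308), the bar root at (400,428) and the tab centre at (683,411). The knob is pulled well out, and the bar is swung out close to 100°.

```bash
python3 - <<'E'
from h import *
p=env.camera_params('top')
f=lambda u,v:(u/4+130-.375,v/4+120-.375)
obs=[((578,157),.005,(.13,-.135)),((495,503),.005,(-.13,-.135)),((133,52),.105,(-0+.12,.16)),((45,393),.105,(-.12,.16))]
W=np.array([onz(p,f(*o[0]),o[1])[:2] for o in obs]);B=np.array([o[2] for o in obs])
print(W, 'len',np.linalg.norm(W[0]-W[1]),np.linalg.norm(W[2]-W[3]))
wc,bc=W.mean(0),B.mean(0);H=(B-bc).T@(W-wc);a=np.arctan2(H[0,1]-H[1,0],H[0,0]+H[1,1])
R=np.array([[np.cos(a),-np.sin(a)],[np.sin(a),np.cos(a)]]);t=wc-R@bc
print('yaw',np.degrees(a),'origin',t,'res',W-(B@R.T+t))
k=onz(p,(243.8,197.0),.086)[:2];print('knob',k,'box',R.T@(k-t))
pv=R@[-.085,-.085]+t;nt=R@[.06,-.085]+t;print('pivot',pv,'notch',nt,'knob home',R@[0,-.045]+t)
tab=onz(p,f(683,411),.098)[:2]; print('tab',tab,'r',np.linalg.norm(tab-pv)); d=R.T@(tab-pv);print('swing',np.degrees(np.arctan2(-d[1],d[0])))
b=onz(p,f(400,428),.080)[:2];print('barroot box',R.T@(b-t))
E
```

```text
[[0.661  0.0081]
 [0.413  0.0724]
 [0.7249 0.2964]
 [0.4958 0.3549]] len 0.25625404768176735 0.23649538931565975
yaw -14.425692245693291 origin [0.5706 0.1708] res [[-0.0018  0.0004]
 [ 0.0019 -0.0001]
 [-0.0017  0.0005]
 [ 0.0016 -0.0008]]
knob [0.5449 0.081 ] box [-0.0025 -0.0934]
pivot [0.4671 0.1097] notch [0.6075 0.0736] knob home [0.5594 0.1273]
tab [ 0.4721 -0.0704] r 0.18012877496700755
swing 73.97569929550055
barroot box [-0.0884 -0.0734]
```

```bash
python3 -m handwheel '{"offset":[[0.52,-0.566,0.04],[0.52,-0.566,0.04],[0.52,-0.566,0.04],[0.52,-0.566,0.04],[0.52,-0.566,0.04],[0.52,-0.566,0.04],[0.52,-0.566,0.04],[0.52,-0.566,0.04],[0.52,-0.566,0.04],[0.52,-0.566,0.04]],"delta_rot":[[0,0,-61.5],[0,0,-61.5],[0,0,-61.5],[0,0,-61.5],[0,0,-61.5],[0,0,-61.5],[0,0,-61.5],[0,0,-61.5],[0,0,-61.5],[0,0,-61.5]],"hand":[0,0,0,0,0,0,0,0,0,0]}'
cat >> h.py <<'E'
def go(world,rotmat=None):  # offset in tool axes now + rotvec deg to reach it
    from scipy.spatial.transform import Rotation as Ro
    s=env.get_state();R=np.array(s['tool_rot']);o=R.T@(np.array(world)-s['eef_pos'])
    r=Ro.from_matrix(R.T@rotmat).as_rotvec(degrees=True) if rotmat is not None else None
    print('t',s['clock'],'pos',np.array(s['eef_pos']),'off',o,'rot',r,'F',np.array(s['wrist_force']))
def down(yaw):
    a=np.radians(yaw);c,s=np.cos(a),np.sin(a);return np.array([[c,s,0],[s,-c,0],[0,0,-1.]])
E
python3 -c "
from h import *
go([.531,.021,.2],down(75.6))"
```

```text
clock: 1.15
eef_pos: [0.4031, -0.2135, 0.2192]
tool_rot: [[0.248, 0.969, 0.0], [0.969, -0.248, -0.0], [-0.0, 0.0, -1.0]]
wrist_force: [0.9, -0.8, -1.0]
finger_gap: -0.0002
grasp_force: 0.0
t 1.15 pos [ 0.4031 -0.2135  0.2192] off [0.2589 0.0657 0.0192] rot [0.0236 0.0066 0.0147] F [ 0.8589 -0.7999 -0.9937]
```

```bash
python3 -m handwheel '{"offset":[[0.259,0.066,0.02],[0.259,0.066,0.02],[0.259,0.066,0.02],[0.259,0.066,0.02],[0.259,0.066,0.02],[0.259,0.066,0.02],[0.259,0.066,0.06],[0.259,0.066,0.1],[0.259,0.066,0.139],[0.259,0.066,0.139]],"delta_rot":[[0,0,0],[0,0,0],[0,0,0],[0,0,0],[0,0,0],[0,0,0],[0,0,0],[0,0,0],[0,0,0],[0,0,0]],"hand":[0,0,0,0,0,0,0,0,0,0]}'
python3 - <<'E'
from h import *
go([.531,.021,.08],down(75.6)); cv2.imwrite('pics/w1.png',cv2.convertScaleAbs(env.read_camera('wrist')[:,:,::-1],alpha=1.4))
E
```

```text
clock: 2.15
eef_pos: [0.5257, 0.02, 0.0742]
tool_rot: [[0.248, 0.969, -0.014], [0.969, -0.248, 0.002], [-0.001, -0.014, -1.0]]
wrist_force: [-1.1, 0.2, -0.8]
finger_gap: 0.0002
grasp_force: 0.0
t 2.15 pos [0.5257 0.02   0.0742] off [ 0.0023  0.0048 -0.0059] rot [-0.7786  0.078   0.0544] F [-1.0962  0.2431 -0.8162]
```

View pics/w1.png

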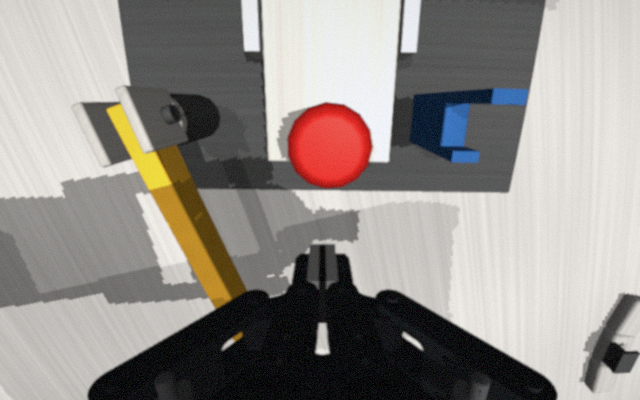

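The wrist view shows the knob at (330,145) straight ahead of the closed fingertips at (322,250). The bar at left and the keeper at right are both clear of the push path.

```bash
python3 -m handwheel '{"offset":[[0.01,0.001,-0.003],[0.02,0.001,-0.003],[0.028,0.001,-0.003],[0.034,0.001,-0.003],[0.04,0.001,-0.003],[0.048,0.001,-0.003],[0.056,0.001,-0.003],[0.064,0.001,-0.003],[0.07,0.001,-0.003],[0.07,0.001,-0.003]],"delta_rot":[[0,0,0],[0,0,0],[0,0,0],[0,0,0],[0,0,0],[0,0,0],[0,0,0],[0,0,0],[0,0,0],[0,0,0]],"hand":[0,0,0,0,0,0,0,0,0,0]}'
python3 -c "
from h import *
b=down(75.6)
go([.5706-.249*.0735,.1708-.9685*.0735,.083],b)"
```

```text
clock: 3.2
eef_pos: [0.5494, 0.0871, 0.0833]
tool_rot: [[0.247, 0.969, -0.0], [0.969, -0.247, -0.001], [-0.001, 0.0, -1.0]]
wrist_force: [-0.1, -1.4, 1.8]
finger_gap: 0.0003
grasp_force: 0.7
t 3.2 pos [0.5494 0.0871 0.0833] off [ 0.0129 -0.0003  0.0003] rot [0.0042 0.0299 0.0907] F [-0.1118 -1.4072  1.7987]
```

```bash
python3 -m handwheel '{"offset":[[0.004,0,0],[0.008,0,0],[0.011,0,0],[0.014,0,0],[0.016,0,0],[0.016,0,0]],"delta_rot":[[0,0,0],[0,0,0],[0,0,0],[0,0,0],[0,0,0],[0,0,0]],"hand":[0,0,0,0,0,0]}'
python3 -c "
from h import *
go([.5706-.249*.0735,.1708-.9685*.0735,.083])
p=env.camera_params('wrist');im=env.read_camera('wrist')[:,:,::-1].copy()
b=blobs(im,'red',(0,0,640,400))[0];x,y,w,h=cv2.boundingRect(b);print(x,y,w,h);k=onz(p,(x+w/2,y+h/2),.086);print(k)
a=np.radians(-14.43);R=np.array([[np.cos(a),-np.sin(a)],[np.sin(a),np.cos(a)]]);print(R.T@(k[:2]-[.5706,.1708]))
"
```

```text
clock: 3.8
eef_pos: [0.5526, 0.1, 0.0833]
tool_rot: [[0.246, 0.969, -0.003], [0.969, -0.246, -0.006], [-0.006, -0.001, -1.0]]
wrist_force: [-2.1, -9.6, 2.9]
finger_gap: -0.0001
grasp_force: 5.3
t 3.8 pos [0.5526 0.1    0.0833] off [-0.0005 -0.0002  0.0003] rot None F [-2.0708 -9.6091  2.925 ]
280 177 74 75
[0.5585 0.1319 0.086 ]
[-0.0021 -0.0407]
```

```bash
python3 -m handwheel '{"offset":[[0.002,0,0],[0.003,0,0],[0.003,0,0]],"delta_rot":[[0,0,0],[0,0,0],[0,0,0]],"hand":[0,0,0]}'
python3 -m handwheel '{"offset":[[-0.01,0,0],[-0.03,0,0],[-0.04,0,0],[-0.04,0,-0.04],[-0.04,0,-0.08],[-0.04,0,-0.08]],"delta_rot":[[0,0,0],[0,0,0],[0,0,0],[0,0,0],[0,0,0],[0,0,0]],"hand":[0,0,0,0,0.05,0.05]}'
python3 - <<'E'
from h import *
a=np.radians(-14.43);R=np.array([[np.cos(a),-np.sin(a)],[np.sin(a),np.cos(a)]])
for n in('top','wrist'):
    p=env.camera_params(n);im=env.read_camera(n)[:,:,::-1].copy()
    b=blobs(im,'red',(200,0,640,400) if n=='wrist' else (140,120,330,260))
    if b:
        x,y,w,h=cv2.boundingRect(b[0]);k=onz(p,(x+w/2-.5,y+h/2-.5),.086);print(n,x,y,w,h,k,R.T@(k[:2]-[.5706,.1708]))
    cv2.imwrite(f'pics/{n}2.png',cv2.convertScaleAbs(im,alpha=1.4))
E
```

```text
clock: 4.15
eef_pos: [0.5528, 0.1004, 0.0833]
tool_rot: [[0.244, 0.97, -0.005], [0.97, -0.244, -0.011], [-0.012, -0.002, -1.0]]
wrist_force: [-4.9, -18.3, 5.3]
finger_gap: -0.0001
grasp_force: 9.7
clock: 4.75
eef_pos: [0.5479, 0.0667, 0.1699]
tool_rot: [[0.248, 0.969, 0.012], [0.969, -0.248, 0.001], [0.004, 0.012, -1.0]]
wrist_force: [1.3, 0.0, 0.4]
finger_gap: 0.0283
grasp_force: 0.0
wrist 291 107 48 49 [0.5572 0.1285 0.086 ] [-0.0024 -0.0443]
```

View pics/wrist2.png

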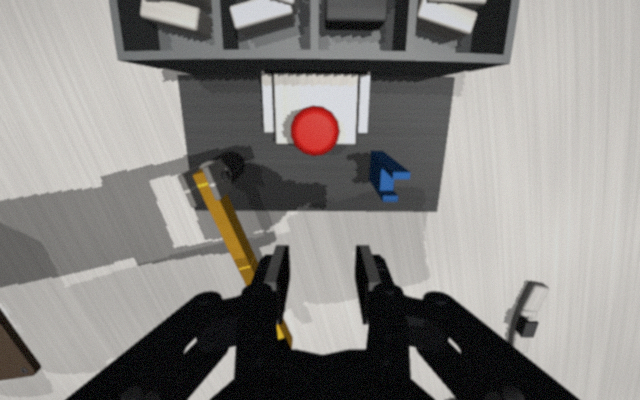

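The slide is home: 18 N gave no further travel, and the knob now sits at (315,131), which is box y −44 mm. The bar hasn't moved and the fingers are clear. Next is the tab.

```bash
cat >> h.py <<'E'
PV=np.array([.465,.110,.070]);YAW=-14.43
def bar(sw,l,dz=0):   # TCP pose gripping the tab at swing/lift (rad)
    a=np.radians(YAW)-sw;u=np.array([np.cos(a),np.sin(a),0]);k=np.array([0,0,1.])
    d=np.cos(l)*u+np.sin(l)*k;n=-np.sin(l)*u+np.cos(l)*k
    return PV+.18*d+(.026+dz)*n,np.c_[-d,np.cross(-n,-d),-n]
E
python3 -c "
from h import *
for dz in(.06,.0): go(*bar(np.radians(73.3),-.07,dz))"
```

```text
t 4.85 pos [0.5446 0.0668 0.1646] off [-0.1558 -0.0348  0.0211] rot [  0.7357   3.918  -16.6191] F [-0.4905  0.5553 -0.4218]
t 4.85 pos [0.5446 0.0668 0.1646] off [-0.1518 -0.0361  0.0809] rot [  0.7357   3.918  -16.6191] F [-0.4905  0.5553 -0.4218]
```

```bash
python3 -m handwheel '{"offset":[[-0.04,-0.01,0],[-0.08,-0.02,0],[-0.12,-0.03,0.01],[-0.156,-0.035,0.021],[-0.156,-0.035,0.021],[-0.156,-0.035,0.021]],"delta_rot":[[0.2,1,-4],[0.4,2,-8],[0.6,3,-12],[0.7,3.9,-16.6],[0.7,3.9,-16.6],[0.7,3.9,-16.6]],"hand":[0.05,0.05,0.05,0.05,0.05,0.05]}' 30
python3 - <<'E'
from h import *
go(*bar(np.radians(73.3),-.07,0));p=env.camera_params('wrist')
cv2.imwrite('pics/w3.png',cv2.convertScaleAbs(env.read_camera('wrist')[:,:,::-1],alpha=1.5))
P,R=bar(np.radians(73.3),-.07)
for X in(P+R[:,2]*-.016,P,bar(np.radians(73.3),-.07,-.026)[0]):
    c=p['R']@X+p['t'];print(c[0]/c[2]*p['fx']+p['cx'],c[1]/c[2]*p['fy']+p['cy'])
E
```

```text
clock: 5.45
eef_pos: [0.4702, -0.076, 0.1406]
tool_rot: [[-0.036, 0.999, -0.008], [0.997, 0.036, 0.071], [0.071, -0.005, -0.997]]
wrist_force: [0.4, 0.3, 0.6]
finger_gap: 0.05
grasp_force: 0.0
t 5.45 pos [ 0.4702 -0.076   0.1406] off [0.0006 0.0025 0.0574] rot [-0.2847 -0.0675 -0.2055] F [0.4019 0.3324 0.6189]
325.6755423677863 235.34657001881362
325.54417371385154 225.35901788947223
325.3680851635215 211.9715504600349
```

View pics/w3.png

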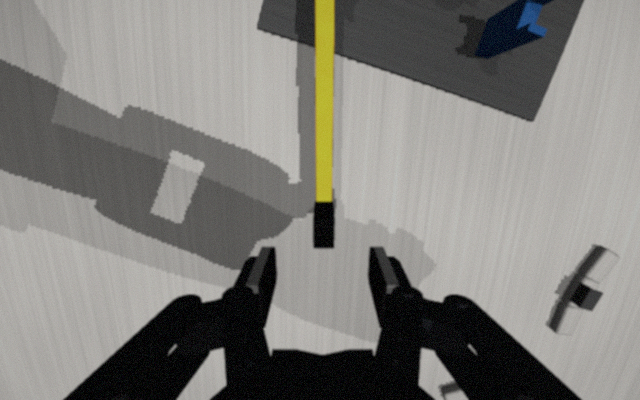

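The tab is centred at (324,225), in line with the jaws at (322), and matches the prediction of (325.5,225). I'll descend and grip.

```bash
python3 -m handwheel '{"offset":[[0,0.001,0.02],[0,0.001,0.04],[0,0.001,0.056],[0,0.001,0.056],[0,0.001,0.056],[0,0.001,0.056],[0,0.001,0.056],[0,0.001,0.056],[0,0.001,0.056],[0,0.001,0.056]],"delta_rot":[[0,0,0],[0,0,0],[0,0,0],[0,0,0],[0,0,0],[0,0,0],[0,0,0],[0,0,0],[0,0,0],[0,0,0]],"hand":[0.05,0.05,0.05,0.05,0.005,0.005,0.005,0.005,0.005,0.005]}' 30
python3 - <<'E'
from h import *
go(*bar(np.radians(73.3),-.07));print(env.get_state()['ft_torque'])
E
```

```text
clock: 6.5
eef_pos: [0.4724, -0.0723, 0.0869]
tool_rot: [[-0.039, 0.999, -0.004], [0.997, 0.039, 0.069], [0.069, -0.001, -0.998]]
wrist_force: [-0.2, 1.2, 1.9]
finger_gap: 0.0134
grasp_force: 34.2
t 6.5 pos [ 0.4724 -0.0723  0.0869] off [ 0.0008 -0.0001  0.0037] rot [-0.0813  0.0554 -0.0487] F [-0.2344  1.2139  1.9004]
[ 0.265  -0.0313  0.0541]
```

```bash
cat >> h.py <<'E'
def rows(path,sw0,l0,dz=.0037):
    from scipy.spatial.transform import Rotation as Ro
    p0,R0=bar(np.radians(sw0),l0,dz);O=[];D=[]
    for sw,l in path:
        p,R=bar(np.radians(sw),l,dz);O.append(np.round(R0.T@(p-p0),4).tolist());D.append(np.round(Ro.from_matrix(R0.T@R).as_rotvec(degrees=True),1).tolist())
    print(O);print(D)
E
python3 -c "
from h import *
rows([(73.3,.0),(73.3,.07),(73.3,.14),(73.3,.2),(68,.2),(61,.2),(54,.2),(47,.2),(40,.2),(33,.2)],73.3,-.07)
rows([(27,.2),(21,.2),(16,.2),(12,.2),(9,.2),(7,.2),(7,.2)],33,.2)"
```

```text
[[0.0025, -0.0, -0.0125], [0.0059, -0.0, -0.0248], [0.0101, -0.0, -0.0369], [0.0144, -0.0, -0.0469], [0.0152, 0.0158, -0.0469], [0.0183, 0.0363, -0.0467], [0.024, 0.0564, -0.0463], [0.0321, 0.0755, -0.0457], [0.0424, 0.0936, -0.045], [0.0548, 0.1103, -0.0441]]
[[0.0, -4.0, 0.0], [0.0, -8.0, 0.0], [0.0, -12.0, 0.0], [0.0, -15.5, 0.0], [-0.3, -15.5, -5.3], [-0.8, -15.4, -12.3], [-1.3, -15.3, -19.3], [-1.7, -15.2, -26.3], [-2.2, -15.0, -33.3], [-2.6, -14.8, -40.3]]
[[0.0009, 0.0178, -0.0002], [0.0037, 0.0355, -0.0007], [0.0073, 0.0499, -0.0015], [0.0111, 0.0611, -0.0022], [0.0144, 0.0694, -0.0029], [0.0169, 0.0747, -0.0034], [0.0169, 0.0747, -0.0034]]
[[-1.2, -0.0, -5.9], [-2.4, 0.0, -11.8], [-3.4, 0.0, -16.7], [-4.2, 0.0, -20.6], [-4.8, 0.0, -23.5], [-5.2, -0.0, -25.5], [-5.2, -0.0, -25.5]]
```

```bash
python3 -m handwheel '{"offset":[[0.0025,0,-0.0125],[0.006,0,-0.025],[0.01,0,-0.037],[0.0145,0,-0.047],[0.015,0.016,-0.047],[0.0185,0.0365,-0.0465],[0.024,0.0565,-0.0465],[0.032,0.0755,-0.0455],[0.0425,0.0935,-0.045],[0.055,0.11,-0.044]],"delta_rot":[[0,-4,0],[0,-8,0],[0,-12,0],[0,-15.5,0],[-0.3,-15.5,-5.3],[-0.8,-15.4,-12.3],[-1.3,-15.3,-19.3],[-1.7,-15.2,-26.3],[-2.2,-15,-33.3],[-2.6,-14.8,-40.3]],"hand":[0.005,0.005,0.005,0.005,0.005,0.005,0.005,0.005,0.005,0.005]}' 30
python3 -m handwheel '{"offset":[[0.001,0.018,0],[0.0035,0.0355,-0.0005],[0.0075,0.05,-0.0015],[0.011,0.061,-0.002],[0.0145,0.0695,-0.003],[0.017,0.0745,-0.0035],[0.017,0.0745,-0.0035]],"delta_rot":[[-1.2,0,-5.9],[-2.4,0,-11.8],[-3.4,0,-16.7],[-4.2,0,-20.6],[-4.8,0,-23.5],[-5.2,0,-25.5],[-5.2,0,-25.5]],"hand":[0.005,0.005,0.005,0.005,0.005,0.005,0.005]}'
python3 - <<'E'
from h import *
go(*bar(np.radians(7),.2,.0037))
im=env.read_camera('wrist')[:,:,::-1];cv2.imwrite('pics/w4.png',cv2.convertScaleAbs(im,alpha=1.4))
E
```

```text
clock: 7.5
eef_pos: [0.5815, -0.0162, 0.1342]
tool_rot: [[-0.665, 0.735, 0.134], [0.72, 0.678, -0.147], [-0.199, -0.001, -0.98]]
wrist_force: [1.5, -0.7, -1.0]
finger_gap: 0.013
grasp_force: 33.8
clock: 8.2
eef_pos: [0.625, 0.0472, 0.1347]
tool_rot: [[-0.911, 0.367, 0.187], [0.359, 0.93, -0.073], [-0.201, 0.001, -0.98]]
wrist_force: [5.0, 0.4, -1.0]
finger_gap: 0.0133
grasp_force: 33.9
t 8.2 pos [0.625  0.0472 0.1347] off [ 0.0014  0.     -0.0004] rot [ 0.0269  0.1343 -0.0773] F [ 5.0273  0.39   -0.9941]
```

View pics/w4.png

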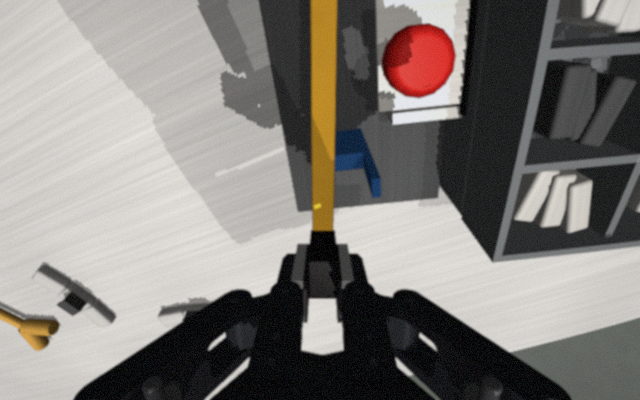

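The view shows the bar lifted over the keeper, with the bar at column ~322 at the keeper row and the back plate at (362–380,135–195). The knob stands behind it at (418,60). I'll check the box frame against the back plate pixels.

```bash
python3 - <<'E'
from h import *
p=env.camera_params('wrist');a=np.radians(YAW);c,s=np.cos(a),np.sin(a)
O=PV[:2]-np.array([[c,-s],[s,c]])@[-.085,-.085]
def px(b):
    X=np.r_[np.array([[c,-s],[s,c]])@b[:2]+O,b[2]];q=p['R']@X+p['t'];x=q[:2]/q[2];x=x*(1+p['k1']*(x@x));return np.round(x*p['fx']+[p['cx'],p['cy']],1)
for n,b in {'plate top':(.054,-.075,.1),'2':(.054,-.07,.1),'3':(.066,-.07,.1),'4':(.066,-.075,.1),'floor':(.054,-.075,.06),'lip':(.054,-.1,.075),'knob':(0,-.045,.086),'apron+':(.13,-.135,.005),'boxcorner':(.12,0,.105)}.items(): print(n,px(np.array(b)))
im=cv2.imread('pics/w4.png')
b=blobs(im,'blue',(300,100,420,220));print([cv2.approxPolyDP(x,2,True)[:,0].tolist() for x in b[:2]]); r=blobs(im,'red',(300,0,520,150))[0];print(cv2.boundingRect(r))
E
```

```text
plate top [371.6 179.1]
2 [380.7 178. ]
3 [381.2 196.9]
4 [372.4 197.9]
floor [362.7 152.7]
lip [325.9 166. ]
knob [422.6  63.9]
apron+ [298.4 212.8]
boxcorner [492.9 261.6]
[[[337, 131], [336, 170], [364, 166], [372, 196], [379, 196], [380, 179], [360, 129]]]
(382, 24, 73, 73)
```

The frame is confirmed: the back plate corners predicted at (372,179) and (381,197) were seen at (372,196) and (380,179–196). Next I swing to 0 and lower.

```bash
python3 -c "
from h import *
rows([(5,.2),(3,.2),(1.5,.2),(0,.2),(0,.2),(0,.2)],7,.2)
rows([(0,.16),(0,.12),(0,.08),(0,.05),(0,.03),(0,.03)],0,.2)"
```

```text
[[0.0001, 0.006, -0.0], [0.0004, 0.0119, -0.0001], [0.0008, 0.0163, -0.0002], [0.0012, 0.0208, -0.0003], [0.0012, 0.0208, -0.0003], [0.0012, 0.0208, -0.0003]]
[[-0.4, 0.0, -2.0], [-0.8, 0.0, -3.9], [-1.1, 0.0, -5.4], [-1.4, 0.0, -6.9], [-1.4, 0.0, -6.9], [-1.4, 0.0, -6.9]]
[[-0.001, 0.0, 0.0072], [-0.0018, 0.0, 0.0145], [-0.0023, 0.0, 0.0218], [-0.0024, 0.0, 0.0272], [-0.0024, 0.0, 0.0309], [-0.0024, 0.0, 0.0309]]
[[-0.0, 2.3, 0.0], [-0.0, 4.6, 0.0], [-0.0, 6.9, 0.0], [-0.0, 8.6, -0.0], [-0.0, 9.7, 0.0], [-0.0, 9.7, 0.0]]
```

```bash
python3 -m handwheel '{"offset":[[0.0005,0.006,0],[0.001,0.012,0],[0.0015,0.0165,0],[0.002,0.021,0],[0.002,0.021,0],[0.002,0.021,0]],"delta_rot":[[-0.4,0,-2],[-0.8,0,-3.9],[-1.1,0,-5.4],[-1.4,0,-6.9],[-1.4,0,-6.9],[-1.4,0,-6.9]],"hand":[0.005,0.005,0.005,0.005,0.005,0.005]}'
python3 -c "
from h import *
go(*bar(0,.2,.0037))"
python3 -m handwheel '{"offset":[[-0.001,0,0.007],[-0.002,0,0.0145],[-0.0025,0,0.022],[-0.0025,0,0.027],[-0.0025,0,0.031],[-0.0025,0,0.031]],"delta_rot":[[0,2.3,0],[0,4.6,0],[0,6.9,0],[0,8.6,0],[0,9.7,0],[0,9.7,0]],"hand":[0.005,0.005,0.005,0.005,0.005,0.005]}'
python3 -c "
from h import *
go(*bar(0,.03,.0037))
a=np.radians(YAW);r=np.array(env.get_state()['eef_pos'])-PV;print(np.degrees(a-np.arctan2(r[1],r[0])))"
```

```text
clock: 8.85
eef_pos: [0.6314, 0.0669, 0.1351]
tool_rot: [[-0.948, 0.251, 0.197], [0.246, 0.968, -0.05], [-0.203, 0.001, -0.979]]
wrist_force: [6.5, 0.0, 0.8]
finger_gap: 0.0134
grasp_force: 33.9
t 8.85 pos [0.6314 0.0669 0.1351] off [ 0.0014  0.0003 -0.0001] rot [ 0.0367  0.2513 -0.1287] F [6.4719 0.0123 0.8276]
clock: 9.45
eef_pos: [0.6398, 0.0643, 0.104]
tool_rot: [[-0.967, 0.252, 0.033], [0.252, 0.968, -0.008], [-0.034, 0.0, -0.999]]
wrist_force: [7.0, -0.6, -0.1]
finger_gap: 0.0134
grasp_force: 34.1
t 9.45 pos [0.6398 0.0643 0.104 ] off [ 0.0016  0.0007 -0.0011] rot [ 0.0165  0.2109 -0.1641] F [ 6.9829 -0.5538 -0.1202]
0.23427441020984818
```

```bash
python3 -m handwheel '{"offset":[[0,0,0.003],[0,0,0.003],[0,0,0.003],[0,0,0.003],[0,0,-0.02],[0,0,-0.05],[0,0,-0.09],[0,0,-0.13],[0,0,-0.13],[0,0,-0.13]],"delta_rot":[[0,0,0],[0,0,0],[0,0,0],[0,0,0],[0,0,0],[0,0,0],[0,0,0],[0,0,0],[0,0,0],[0,0,0]],"hand":[0.005,0.04,0.04,0.04,0.04,0.04,0.04,0.04,0.04,0.04]}'
python3 - <<'E'
from h import *
go(*bar(0,0))
w=env.read_camera('wrist')[:,:,::-1].copy();t=env.read_camera('side')[:,:,::-1]
p=env.camera_params('wrist');r=blobs(w,'red',(200,0,640,300))[0];x,y,ww,h=cv2.boundingRect(r);print('knob',onz(p,(x+ww/2-.5,y+h/2-.5),.086))
s=cv2.resize(t[200:350,200:400],(533,400))
cv2.imwrite('pics/w5.png',cv2.convertScaleAbs(cv2.resize(np.hstack([cv2.resize(w,(640,400)),s]),(800,273)),alpha=1.4))
E
```

```text
clock: 10.45
eef_pos: [0.634, 0.0662, 0.2346]
tool_rot: [[-0.968, 0.249, 0.029], [0.249, 0.969, -0.008], [-0.03, -0.001, -1.0]]
wrist_force: [0.2, 0.1, -0.6]
finger_gap: 0.0399
grasp_force: 0.0
t 10.45 pos [0.634  0.0662 0.2346] off [-0.0012  0.0004  0.1387] rot [-0.0502  1.7387  0.0179] F [ 0.2111  0.0635 -0.5668]
knob [0.5542 0.127  0.086 ]
```

View pics/w5.png

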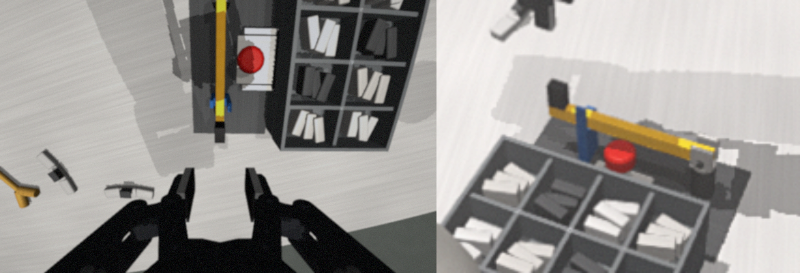

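The bar lies across the front of the knob, between lip and back plate, with the gripper clear. I'll check numerically that it is level.

```bash
python3 - <<'E'
from h import *
p=env.camera_params('side');im=env.read_camera('side')[:,:,::-1].copy()
def px(X):
    q=p['R']@X+p['t'];x=q[:2]/q[2];x=x*(1+p['k1']*(x@x));return np.round(x*p['fx']+[p['cx'],p['cy']],1)
a=np.radians(YAW)
for sw in(0,):
  for l in(0,.03,.1):
    P,R=bar(sw,l);d,n=-R[:,0],-R[:,2]
    print(l,'bar top r168',px(PV+.168*d+.01*n),'bottom',px(PV+.168*d-.01*n),'tab top far',px(PV+.191*d+.042*n),'tab top near',px(PV+.169*d+.042*n))
for c in blobs(im,'yellow',(200,200,390,330))[:3]:
    print(cv2.contourArea(c),cv2.boundingRect(c))
h=cv2.cvtColor(im,cv2.COLOR_BGR2HSV);m=cv2.inRange(h,*R_['yellow'])
for u in(246,248,250,252,254): print(u,np.where(m[220:300,u])[0]+220)
g=im.max(2)
for u in(240,243,246): print(u,np.where(g[220:270,u]<60)[0]+220)
E
```

```text
0 bar top r168 [271.9 258.7] bottom [272.4 265.1] tab top far [261.  245.1] tab top near [270.6 247.9]
0.03 bar top r168 [271.9 257.1] bottom [272.2 263.5] tab top far [261.4 243.3] tab top near [271.  246.4]
0.1 bar top r168 [272.2 253.4] bottom [271.9 259.7] tab top far [262.6 239.3] tab top near [272.3 242.9]
43.0 (333, 276, 20, 7)
8.5 (282, 260, 4, 5)
3.5 (274, 259, 3, 4)
246 []
248 []
250 []
252 []
254 []
240 []
243 []
246 []
```

```bash
python3 - <<'E'
from h import *
im=env.read_camera('side')[:,:,::-1].copy()
print(im.max(2)[238:272,260:276:2]); print('yellowness');print((im[254:272,270:286:2,2].astype(int)-im[254:272,270:286:2,0]))
E
```

```text
[[153 153 151 151 153 151 153 150]
 [154 153 152 151 150 151 152 151]
 [155 151 152 152 151 154 151 152]
 [153 153 153 153 150 153 151 158]
 [155 154 144 155 150 153 149 163]
 [155 138 102 130 155 154 150 159]
 [156 106  54  79 115 147 152 157]
 [149  64  47  46  58 103 136 158]
 [137  46  52  50  47  51 122 161]
 [119  42  52  50  49  44 109 161]
 [123  40  45  53  51  44 100 161]
 [131  38  47  47  47  42  99 166]
 [132  42  44  43  46  44  87 169]
 [133  42  44  44  45  42  83 169]
 [136  41  46  49  49  41  82 165]
 [139  45  47  44  45  45  81 161]
 [138  44  44  43  41  44  69 163]
 [138  42  45  43  43  42  64 163]
 [142  44  45  43  43  44  62 161]
 [144  47  43  47  44  37 101 153]
 [149  77  51  41  40  43 128 147]
 [150 105  98  73  44  52 145 159]
 [153 114 113 104  82  85 147 166]
 [150 114 112 109 108 107 124 154]
 [151 119 116 112 112 111 112 128]
 [148 133 111 112 115 113 112 114]
 [149 137  80 107 113 112 111 115]
 [154 111  69  80  95 110 114 113]
 [147  82  67  71  72  87 114 113]
 [138  68  72  69  72  70  85  96]
 [108  68  71  72  69  72  70  74]
 [ 77  71  72  74  70  70  69  69]
 [ 68  70  71  72  73  77  76  75]
 [ 69  71  72  72  73  76  79  78]]
yellowness
[[  3   2   3   4   5   5   3   5]
 [  2  -1   2   3   4   5   4   4]
 [  2   9   9   2   4   4   6   5]
 [ -2  62  56  24  -1   6  -2  -1]
 [  1  90 107  41 -20 -14 -27 -42]
 [ 11 103 120  33 -46 -37 -15 -63]
 [ 43 103 119  51 -37 -44  67  63]
 [ 63  81 114  56 -32 -33  76 129]
 [ 69  71  88  30 -30 -32  65 129]
 [ 71  72  74  29 -30 -31  63 122]
 [ 72  72  74  34 -31 -32  34 108]
 [ 73  73  75  32 -30 -32   9  84]
 [ 23  73  72  40 -30 -32   2  77]
 [  0  16  46  50 -30 -31   5  76]
 [  0  -2   8  11 -32 -29   2  81]
 [  0   1  -1  -7 -32 -27   1  77]
 [  1   0   0  -7 -31 -32 -26  14]
 [  1   1   0  -4 -32 -28 -29 -18]]
```

The bar's lower edge at column 272 is at row ~266.5, which matches the level bar (centreline 265.1 plus about 1.5 px for the near face). A bar resting on the lip would show at ~260.

```bash
python3 -c "
from cell import env
print(env.close_job())"
```

```text
the job is handed in; nothing more can be done
None
```

The job is handed in: the slide knob is fully home and the latch bar lies level in the keeper notch by itself. The gripper is clear, and the tools and loose weights were not touched.

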